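Free and pull out the glass grinder's grit tray

TASK

Empty-out time on the bench glass grinder: undo the wing nut (anticlockwise seen from above) all the way to its stop, which draws the lock bolt up out of the tray, then pull the grit tray out towards you to its stop. Leave the things around the grinder where they are, and let go at the end.

Things in the scene. Friction and masses are not known exactly. Their poses are not given: they have to be found in the camera images.
- grinder: Bench glass grinder, fixed, white, 310 x 240 x 130 mm. Origin on the table straight below the wing nut's axis; local x to the back, y left, z up (mm here). Front face x = -110 looks roughly at the robot; back x = 200; sides y = +-120. Low ledge, top z = 70, from the front to beyond the nut. On the deck at x = 115 to 152 a brass grinding head and splash guard reach z = 164.
- deck_edge (a point): Middle of the deck's straight front edge, on its top: grinder x = 24, z = 130 mm. The gridded deck (z = 116 to 130, full width) overhangs the back of the nut: wings pass under it (recess back to x = 60), fingers near the nut cannot go beyond x = 24.
- wing_nut (a joint): Turn of the wing nut, rad: 0 screwed down, grows anticlockwise from above (undoing), firm stop at 5.5. Starts at 0 to 0.9, stays where left, needs about 0.2 N m (6 N at a wing). Tray is locked until about 4.9. Only the half in front of the deck edge can be reached, so no single stroke does: push a wing on, e.g. with the closed gripper, then take the other wing as it comes out from under the deck.
- wing_a (a point): Outer end of one wing of the dark steel two-winged nut, at mid-height (93 mm above the table). The nut spans 94 mm over both wings; each wing is a flat upright plate 10 mm thick (11 mm at its rounded ear), from z = 79 to 107, running out from a round hub of radius 16 (z = 72 to 104). At joint 0 this wing bears 1.9 rad anticlockwise from the grinder's local +x.
- wing_b (a point): Outer end of the other wing, likewise, on the far side of the hub.
- stud_top (a point): Top centre of the bright steel threaded stem, 14 mm thick, that rises through the nut's hub: 110 mm above the table at joint 0, rising 4 mm per rad to 132 mm at the nut's stop.
- tray (a joint): How far the grey grit tray has been pulled out, m: 0 shut, end stop at 0.09 (towards the grinder's local -x). It stays where it is left; about 2 to 4 N to move once unlocked.
- tray_handle (a point): Middle of the tray's handle bar: bar along the grinder's y, 130 mm long, 10 mm thick (x) and 12 mm high, centre 50 mm above the table, 163 mm in front of the nut's axis when shut. A clear gap of 40 mm lies between the bar and the tray's front panel, open above and below, between end brackets 110 mm apart.
- bit_block: Bystander: wooden block 60 x 95 x 22 mm with two steel bits 18 mm tall standing on it. Origin under its centre.
- tub: Bystander: open blue plastic tub 140 x 100 x 60 mm. Origin under its centre.
- glass_offcut: Bystander: thick piece of greenish glass 85 x 70 x 10 mm lying flat. Origin under its centre.

How it is judged (in metres and radians):
On the way, in this order (a step that is already met when the one before it is completed fails the run):
1. the wing nut is undone to its stop while the tray is still shut (value of joint wing_nut above 5.2 rad and value of joint tray below 0.02 m), for 0.2 s.
2. the tray is pulled out to its stop (value of joint tray above 0.082 m), for 0.2 s.
At the end, for the whole second after the job is handed in: The wing nut stands within 0.4 rad of its undone stop (5.5), and the tray is out to within 8 mm of its 90 mm stop and at rest (value of joint wing_nut above 5.1 rad and value of joint tray above 0.082 m and velocity of joint tray below 0.01 m/s); the robot touches nothing.
It fails at once if a bystander is shifted by more than 30 mm (distance of any of bit_block, tub, glass_offcut from where it was at the start of the episode above 0.03 m).
It also fails if it takes over 54 s, if anything falls off the work surface, if the arm or the gripper's body presses on something with over 40 N, if the wrist force passes 120 N, or if a joint passes its speed limit or range.

ROBOT

A 6-joint arm with a two-finger parallel gripper is mounted at the origin on the work surface. World frame = base frame: x ahead of the robot, y to its left, z up, the work surface at z = 0. Lengths are in m, angles in degrees, forces in N, time in s.
With the tool pointing down it reaches from about 0.3 to 0.825 m from the base axis. Payload 5.4 kg.
Tool frame: the origin (TCP) lies midway between the tips of the shut fingers; the grasp point (between the pads) lies r.hold_point_z behind it (r.hold_point_z is the distance from the TCP to the grasp point, in m); z points along the fingers, y is the line along which they close (so a half turn about z gives the same grasp; the last joint's range is limited). The gripper opens to 92 mm and grips with 3 to 60 N. Pads are 20 mm wide; open, the fingers measure 128 mm over their backs; the gripper's body (75 mm by 189 mm) begins 69 mm behind the grasp point.
Start: joints at [60.155, 9.076, 91.501, -0, 79.423, -12.038], TCP at [0.176, 0.547, 0.189] pointing down, gripper open.
Joint ranges: [-166.64, 166.64], [-54.1, 131.32], [10.49, 154.53], [-73.88, 253.88], [9.74, 151.15], [-171.62, 171.62]. Speed limits (degrees/s): [147.25, 147.25, 180, 180, 180, 180].

INTERFACE

Orientations are given as a 3x3 rotation matrix whose columns are the frame's x, y, z axes.
In Python, from rig import r gives the robot as it stands.
- The arm moves only by the tool play_rows, never from a script. Its argument "increments" is a list that holds one entry, the list of rows, each a list of 7 numbers: the opening, from -1 (shut) to 1 (fully open), then the shift along the tool's x, y, z in mm, then the turn, a rotation vector about the tool's x, y, z in degrees. In form: [[[fingers, dx, dy, dz, rx, ry, rz], ...]]. A call has 1 to 20 rows; each row shifts and turns the commanded pose from where the row before left it, along the tool's axes as they then stand; what a row does not reach is not made up. A row lasts 1/10 s, in which the tool goes at most 50 mm and 8.59 degrees, less where a joint would pass 70% of its speed; a pose out of reach is approached as far as the arm can. A call is refused whole if a number of a shift passes 50 or a number of a turn 8.59, either way. A call with a gripper value outside its range is refused whole. The fingers move at their own pace and stop on an object; "squeeze" is the grip in N (left out, the last holds). Time passes only in rows, so rows that do not move let the fingers close. It gives the time, the measured TCP pose, the force, the opening and the grip force at its end, in the units of the state.
- r.get_obs(): the state, without advancing time (a new reading comes with each control period).
- r.capture(name): name is "side" or "top"; returns a dict with "pixels" (480x640x3 uint8, red, green, blue), "range_z" (480x640 float32, m along the optical axis (not along the pixel's ray), 0 where there is no reading), "intrinsics" (3x3 intrinsics, pixels), "k1" (the pictures are not rectified: a ray, as slopes to the right and down, at radius r is drawn at 1 + k1 r^2 times it, then the intrinsics apply), "pose" (4x4, takes a point from camera to world coordinates). Camera axes: x right, y up, looking along -z (the intrinsics and any distortion apply to the point x, -y, -z); pixel columns grow to the right and rows downward; lengths in m; the calibration is good to about 2 mm. A picture is of the moment at which its call begins.
- r.job_done(): hands the job in; it is judged then, once.
The state is a dict: "time": time; "qpos": joint angles; "dq": joint speeds; "joint_torque": joint torques, N m; "position": TCP position; "eef_rot": TCP orientation; "force": force on the tool from outside, world axes, zero at the start; "moment": the same for the moment, N m; "width": finger opening in m; "grip_force": force on a finger pad.
Only numpy, scipy, OpenCV 4.12 (cv2) and the standard library are available. Lean on these libraries where they do the work, as an engineer would, in place of code of your own. Each camera call takes 0.05 s, during which the arm holds its last target. There are 200 camera calls.

## Working session

There is one attempt and no reset: what is moved stays moved. The work goes in short steps, Python scripts to look and compute and a tool call to move; the robot and the scene stay as the last step left them, time stands still between calls to the robot, and variables do not carry over. Pictures are saved under pics/ and viewed, at most 10 in all, crops included, and the job is handed in when it is done.

Besides the shell and the picture viewer there is one more tool, called as name([rows], argument=value, ...), one row to a line, values as JSON. play_rows: Moves the arm, as the interface text tells. Its arguments: {"type":"object","properties":{"increments":{"type":"array"},"squeeze":{"type":"number"}},"required":["increments"]}

```bash
mkdir -p pics; cat > h.py <<'E'
import numpy as np,cv2
from rig import r
def cap(n):
    c=r.capture(n); return c
def pts(c):
    K=np.array(c["intrinsics"]);H,W=c["range_z"].shape
    v,u=np.mgrid[0:H,0:W]
    a=np.stack([(u-K[0,2])/K[0,0],(v-K[1,2])/K[1,1]],-1)
    b=a.copy()
    for _ in range(10): b=a/(1+c["k1"]*(b**2).sum(-1,keepdims=True))
    z=c["range_z"]
    p=np.stack([b[...,0]*z,-b[...,1]*z,-z],-1)
    T=np.array(c["pose"]); q=p@T[:3,:3].T+T[:3,3]
    q[z==0]=np.nan
    return q
E
python3 - <<'E'
from h import *
o=r.get_obs();print(o["time"],o["position"],np.round(o["eef_rot"],3),r.hold_point_z,o["width"])
for n in("top","side"):
    c=cap(n);cv2.imwrite(f"pics/{n}0.png",c["pixels"][...,::-1]);np.save(n+"0.npy",pts(c));print(n,np.round(c["pose"],2).tolist(),c["k1"])
E
```

```text
0.0 [0.17553662 0.54686141 0.18792706] [[-0.952  0.306 -0.001]
 [ 0.306  0.952 -0.002]
 [ 0.    -0.002 -1.   ]] 0.0187 0.09165861452734937
top [[-0.02, 0.99, -0.11, 0.49], [-1.0, -0.02, 0.01, 0.05], [0.01, 0.11, 0.99, 1.19], [0.0, 0.0, 0.0, 1.0]] -0.11942812918206111
side [[0.87, 0.29, -0.4, 0.29], [-0.5, 0.49, -0.72, -0.52], [-0.01, 0.82, 0.57, 0.51], [0.0, 0.0, 0.0, 1.0]] 0.007518981070312767
```

View pics/top0.png

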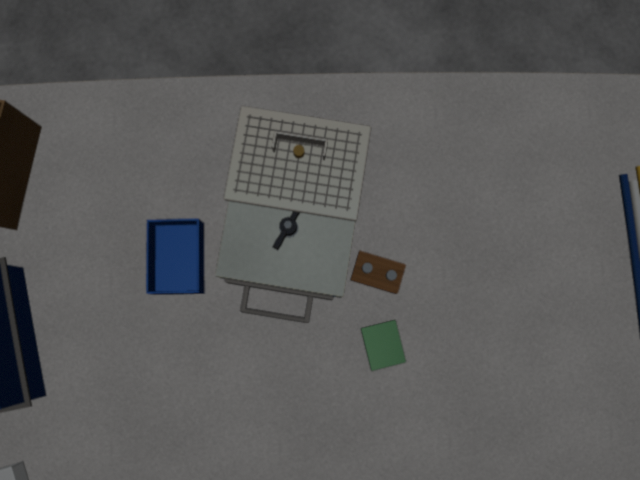

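View pics/side0.png

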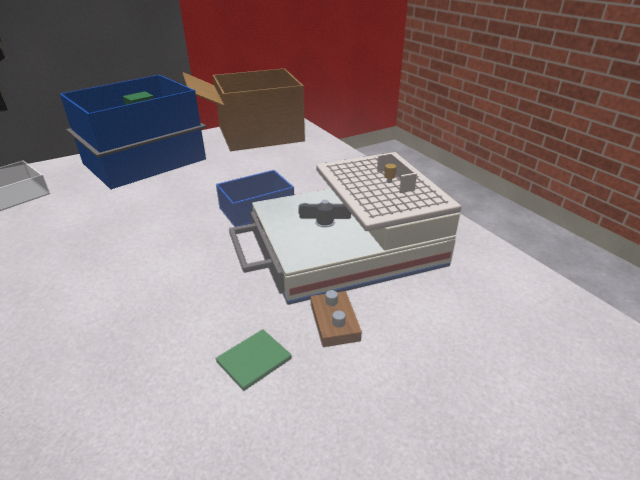

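The top view shows the nut at (288,227), with its near wing ending at (277,247) and the other going under the deck edge. The handle bar runs from (242,312) to (308,320). The tub is to the left, with the block and the glass to the right. Next I'll measure these.

```bash
python3 - <<'E'
from h import *
P=np.load("top0.npy");v,u=np.mgrid[0:480,0:640]
box=(u>205)&(u<385)&(v>95)&(v<330)
z=P[...,2]
def info(m,l): 
    q=P[m]; print(l,len(q),np.round(np.nanmean(q,0),4)); return q
deck=info(box&(abs(z-.13)<.007)&(v<225),"deck")
rc=cv2.minAreaRect((deck[:,:2]*1000).astype(np.float32));print(rc,cv2.boxPoints(rc).round(1).tolist())
led=info(box&(abs(z-.07)<.006)&(v>195)&(v<300),"ledge")
rc=cv2.minAreaRect((led[:,:2]*1000).astype(np.float32));print(rc,cv2.boxPoints(rc).round(1).tolist())
h=info(box&(abs(z-.053)<.02)&(v>285),"handle")
rc=cv2.minAreaRect((h[:,:2]*1000).astype(np.float32));print(rc,cv2.boxPoints(rc).round(1).tolist())
nut=info((u>265)&(u<310)&(v>208)&(v<255)&(z>.085)&(z<.118),"nut")
st=info((u>265)&(u<310)&(v>208)&(v<255)&(z>.107)&(z<.118),"stem")
I=cv2.imread("pics/top0.png");g=I.max(2)
m=(g<75)&(u>265)&(u<310)&(v>205)&(v<255);q=info(m,"dark")
for vv in range(205,254,3): print(vv,u[vv][m[vv]].tolist()[:1],u[vv][m[vv]].tolist()[-1:],(P[vv,m[vv]].mean(0)*1000).round(0) if m[vv].any() else'')
for n,mm in(("tub",(u>140)&(u<210)&(v>210)&(v<300)&(z>.045)),("block",(u>345)&(u<410)&(v>245)&(v<298)&(z>.012)),("glass",(u>355)&(u<410)&(v>315)&(v<375)&(z>.006))):
    q=info(mm,n);rc=cv2.minAreaRect((q[:,:2]*1000).astype(np.float32));print(cv2.boxPoints(rc).round(0).tolist())
# side-view nut
S=np.load("side0.npy");Z=S[...,2]
v,u=np.mgrid[0:480,0:640];m=(u>290)&(u<360)&(v>192)&(v<235)&(Z>.085)
I=cv2.imread("pics/side0.png");m&=I.max(2)<110
q=S[m];print("side nut",len(q),np.round(q.mean(0),4));rc=cv2.minAreaRect((q[:,:2]*1000).astype(np.float32));print(rc,cv2.boxPoints(rc).round(1).tolist())
E
```

```text
deck 12257 [0.7604 0.0714 0.13  ]
((764.0244140625, 71.67509460449219), (241.2366180419922, 177.6127471923828), 79.14601135253906) [[654.0999755859375, -30.100000381469727], [828.5, -63.5], [874.0, 173.39999389648438], [699.5, 206.89999389648438]]
ledge 9406 [0.6136 0.0991 0.0698]
((612.6314697265625, 99.97079467773438), (240.66619873046875, 150.56570434570312), 79.58075714111328) [[516.7999877929688, -4.800000190734863], [664.9000244140625, -32.0], [708.4000244140625, 204.6999969482422], [560.4000244140625, 231.89999389648438]]
handle 1342 [0.5216 0.0859 0.0599]
((512.8646240234375, 88.59867095947266), (192.6070556640625, 66.36961364746094), 88.41382598876953) [[477.0, -6.699999809265137], [543.4000244140625, -8.600000381469727], [548.7000122070312, 183.89999389648438], [482.3999938964844, 185.8000030517578]]
nut 432 [0.6474 0.0947 0.1047]
stem 125 [0.6463 0.0959 0.11  ]
dark 452 [0.6473 0.094  0.1017]
205 [] [] 
208 [] [] 
211 [292] [299] [677.  77. 113.]
214 [291] [299] [674.  78. 101.]
217 [285] [296] [668.  86. 105.]
220 [281] [295] [663.  91. 104.]
223 [280] [296] [657.  91. 10
[... 177 characters left out ...]
] [282] [625. 109. 106.]
244 [273] [281] [620. 111. 104.]
247 [273] [279] [615. 113. 102.]
250 [] [] 
253 [] [] 
tub 858 [0.6087 0.3099 0.0569]
[[538.0, 362.0], [538.0, 259.0], [680.0, 260.0], [679.0, 362.0]]
block 1640 [ 0.5729 -0.0735  0.0261]
[[528.0, -114.0], [586.0, -133.0], [624.0, -16.0], [567.0, 3.0]]
glass 1503 [ 0.4312 -0.0836  0.0097]
[[373.0, -49.0], [379.0, -128.0], [488.0, -119.0], [482.0, -40.0]]
side nut 621 [0.649  0.0828 0.0978]
((660.9091796875, 60.64262390136719), (57.158241271972656, 130.41868591308594), 21.776153564453125) [[610.2000122070312, 110.5999984741211], [658.5999755859375, -10.5], [711.5999755859375, 10.699999809265137], [663.2999877929688, 131.8000030517578]]
```

play_rows([
  [[-1,-20,-9,0,0,0,0],[-1,-35,-16,0,0,0,0],[-1,-35,-16,0,0,0,0],[-1,-35,-16,0,0,0,0],[-1,-35,-16,0,0,0,0],[-1,-35,-16,0,0,0,0],[-1,-35,-16,0,0,0,0],[-1,-35,-16,0,0,0,0],[-1,-35,-16,0,0,0,0],[-1,-35,-16,0,0,0,0],[-1,-35,-16,0,0,0,0],[-1,-35,-16,0,0,0,0],[-1,-35,-16,0,0,0,0],[-1,-35,-16,0,0,0,0],[-1,-35,-16,0,0,0,0],[-1,-35,-16,0,0,0,0],[-1,-16,-10,0,0,0,0]],
])

```text
time: 1.8
position: [0.6321, 0.1269, 0.188]
eef_rot: [[-0.951, 0.308, -0.001], [0.308, 0.951, -0.0], [0.001, -0.001, -1.0]]
force: [-0.7, 0.3, -0.3]
width: 0.0005
grip_force: 0.0
```

play_rows([
  [[-1,0,0,0,0,0,7.7],[-1,0,0,0,0,0,7.7],[-1,0,0,0,0,0,7.7],[-1,0,0,0,0,0,7.7],[-1,0,0,0,0,0,7.7],[-1,0,0,0,0,0,7.7],[-1,0,0,0,0,0,7.7],[-1,0,0,0,0,0,7.7],[-1,0,0,0,0,0,7.7],[-1,0,0,0,0,0,7.7],[-1,0,0,0,0,0,7.7],[-1,0,0,0,0,0,7.7],[-1,0,0,0,0,0,7.7],[-1,0,0,0,0,0,0]],
])

```text
time: 3.2
position: [0.6301, 0.1298, 0.1886]
eef_rot: [[0.468, 0.884, -0.001], [0.884, -0.468, 0.0], [-0.0, -0.001, -1.0]]
force: [-0.2, -1.0, -1.3]
width: 0.0004
grip_force: 0.0
```

```bash
cat >> h.py <<'E'
AX=np.array([.6525,.0925])
def state(R=None,N=None,target=None):
    "print state; tool-frame shift (mm) to a world target"
    o=r.get_obs();M=np.array(o["eef_rot"]);p=np.array(o["position"])
    print("t",round(o["time"],2),"p",(p*1000).round(1),"yaw_y",np.degrees(np.arctan2(M[1,1],M[0,1])).round(1),"z",M[:,2].round(3),"q",np.round(o["qpos"],0),"F",np.round(o["force"],1),"w",round(o["width"],4))
    if target is not None: print("to go (tool mm)",(M.T@(np.array(target)-p)*1000).round(1))
    d=np.append(p[:2]-AX,0);print("TCP from axis in tool frame",(M.T@d*1000).round(1))
    return o
E
python3 - <<'E'
from h import *
state(target=[.6308,.1281,.086])
c=cap("side");cv2.imwrite("pics/s1.png",cv2.resize(c["pixels"][130:310,200:470,::-1],None,fx=2.5,fy=2.5))
E
```

```text
t 3.2 p [630.1 129.8 188.6] yaw_y -27.9 z [-0.001  0.    -1.   ] q [ 1. 19. 80.  0. 81. 29.] F [-0.2 -1.  -1.3] w 0.0004
to go (tool mm) [ -1.2   1.6 102.6]
TCP from axis in tool frame [ 22.5 -37.3   0. ]
```

View pics/s1.png

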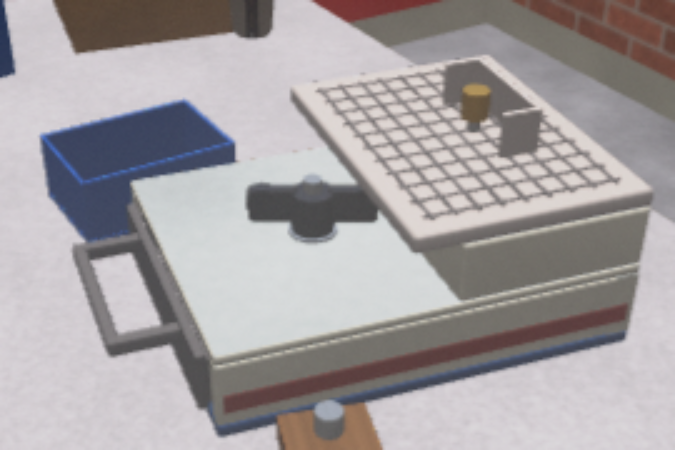

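The fingertips are visible at crop (250,15), held clear above the left end. The nut's near wing is at (265,200). Next I lower the tool beside the wing.

play_rows([
  [[-1,0,0,10,0,0,0],[-1,0,0,15,0,0,0],[-1,0,0,15,0,0,0],[-1,0,0,15,0,0,0],[-1,0,0,15,0,0,0],[-1,0,0,12,0,0,0],[-1,0,0,10,0,0,0],[-1,0,0,10,0,0,0],[-1,0,0,0,0,0,0],[-1,-2.5,0,0,0,0,0],[-1,-2.5,0,0,0,0,0],[-1,-2.5,0,0,0,0,0],[-1,0,0,0,0,0,0]],
])

```text
time: 4.55
position: [0.6275, 0.1223, 0.0875]
eef_rot: [[0.468, 0.884, 0.001], [0.884, -0.468, -0.0], [0.0, 0.001, -1.0]]
force: [0.6, 1.0, -0.2]
width: 0.0007
grip_force: 0.0
```

play_rows([
  [[-1,-4,-1.4,0,0,0,-6],[-1,-4,-1.4,0,0,0,-6],[-1,-4,-1.4,0,0,0,-6],[-1,-4,-1.4,0,0,0,-6],[-1,-4,-1.4,0,0,0,-6],[-1,-4,-1.4,0,0,0,-6],[-1,0,0,0,0,0,0]],
])

```text
time: 5.25
position: [0.614, 0.1011, 0.0872]
eef_rot: [[-0.141, 0.99, 0.0], [0.99, 0.141, -0.0], [-0.0, 0.0, -1.0]]
force: [0.5, -0.6, -0.5]
width: 0.0005
grip_force: 0.0
```

```bash
python3 - <<'E'
from h import *
state()
c=cap("side");cv2.imwrite("pics/s2.png",cv2.resize(c["pixels"][130:310,200:470,::-1],None,fx=2.5,fy=2.5))
E
```

```text
t 5.25 p [614.  101.1  87.2] yaw_y 8.1 z [ 0. -0. -1.] q [ -2.  21.  89.  -0.  70. -10.] F [ 0.5 -0.6 -0.5] w 0.0005
TCP from axis in tool frame [ 13.9 -36.9  -0. ]
```

View pics/s2.png

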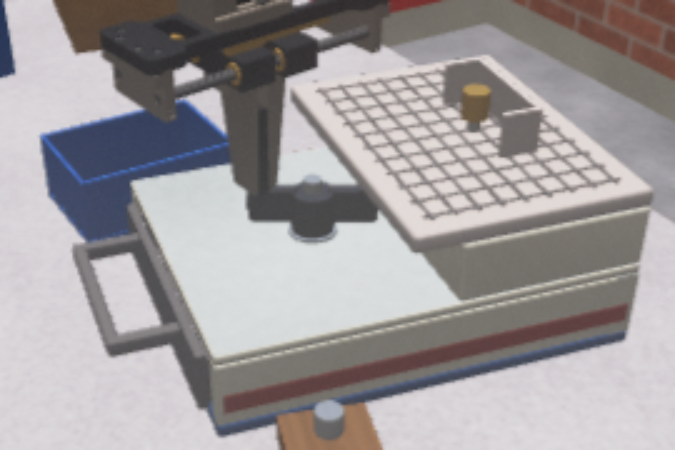

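The wing still looks unmoved: it spans (248,205) to (378,205), and the fingertip is just behind its ear at (258,190). I'll locate the wing more carefully.

```bash
cat >> h.py <<'E'
def proj(c,p):
    T=np.linalg.inv(np.array(c["pose"]));K=np.array(c["intrinsics"]);q=T[:3,:3]@np.array(p)+T[:3,3]
    s=np.array([q[0],-q[1]])/-q[2];s=s*(1+c["k1"]*(s@s));return (K[:2,:2]@s+K[:2,2]).round(1)
def ray(c,uv,z):
    K=np.array(c["intrinsics"]);a=(np.array(uv)-K[:2,2])/[K[0,0],K[1,1]];b=a
    for _ in range(10): b=a/(1+c["k1"]*(b@b))
    T=np.array(c["pose"]);d=T[:3,:3]@[b[0],-b[1],-1];o=T[:3,3];return ((o+d*(z-o[2])/d[2])*1000).round(1)
E
python3 - <<'E'
from h import *
c=cap("side");P=pts(c)
print("proj tcp",proj(c,r.get_obs()["position"]))
I=c["pixels"];g=I.max(2)
v,u=np.mgrid[0:480,0:640]
m=(g<85)&(u>296)&(u<355)&(v>196)&(v<232)
for uu in range(296,356,4):
    k=np.where(m[:,uu])[0]
    if len(k): print(uu,k.min(),k.max(),np.round(np.nanmedian(P[k,uu],0)*1000,0),"top@.107",ray(c,(uu,k.min()),.107))
print("tray handle / stud", ray(c,(200+312/2.5,130+180/2.5),.1136))
t=cap("top");print("top hub",ray(t,(288,226.5),.104),"A tip",ray(t,(276,248),.107),"B visible",ray(t,(296.5,212),.107), "stud", ray(t,(288,225.5),.1136))
print("top px of axis,tip",proj(t,[.6525,.0925,.104]),proj(t,[.611,.115,.107]))
cv2.imwrite("pics/t3.png",cv2.resize(t["pixels"][180:330,200:400,::-1],None,fx=4,fy=4,interpolation=cv2.INTER_CUBIC))
E
```

```text
proj tcp [302.3 216. ]
300 197 216 [612. 106.  98.] top@.107 [627.  133.3 107. ]
304 197 217 [619. 103. 102.] top@.107 [633.3 129.5 107. ]
308 197 217 [625. 100.  97.] top@.107 [639.6 125.8 107. ]
312 207 217 [632.  97.  92.] top@.107 [628.2  90.5 107. ]
316 207 217 [638.  94.  92.] top@.107 [634.2  86.9 107. ]
320 210 223 [640.  83.  88.] top@.107 [635.1  74.3 107. ]
324 211 224 [645.  78.  86.] top@.107 [639.4  67.8 107. ]
328 211 223 [652.  75.  87.] top@.107 [645.3  64.3 107. ]
332 209 221 [661.  77.  87.] top@.107 [654.9  66.6 107. ]
336 207 217 [669.  75.  93.] top@.107 [664.5  68.9 107. ]
340 207 217 [674.  71.  92.] top@.107 [670.6  65.3 107. ]
344 206 217 [681.  68.  94.] top@.107 [678.5  64.6 107. ]
348 211 217 [687.  64.  89.] top@.107 [675.2  46.6 107. ]
tray handle / stud [650.7  84.2 113.6]
top hub [651.   91.2 104. ] A tip [612.2 113.2 107. ] B visible [676.6  75.3 107. ] stud [651.4  90.8 113.6]
top px of axis,tip [287.2 225.7] [275.  248.7]
```

View pics/t3.png

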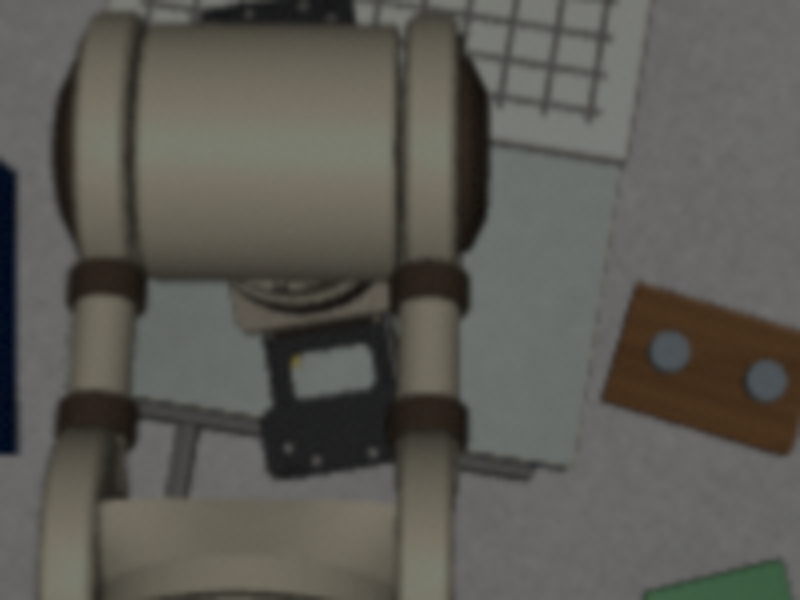

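```bash
python3 - <<'E'
from h import *
c=cap("side");P=pts(c);o=r.get_obs();print(o["time"],np.round(o["position"],4))
g=c["pixels"].max(2)
for vv in range(180,222,3):
    print(vv,[f"{uu}:{g[vv,uu]} "+",".join(str(int(round(t*1000))) if t==t else 'n' for t in P[vv,uu]) for uu in range(290,316,4)])
M=np.array(o["eef_rot"])
for x in(-10,10):
  for y in(-18,-10,10,18): print(x,y,proj(c,o["position"]+M@np.array([x,y,0])/1000))
cv2.imwrite("pics/s4.png",cv2.resize(c["pixels"][170:240,270:370,::-1],None,fx=8,fy=8,interpolation=cv2.INTER_NEAREST))
E
```

```text
5.45 [0.614  0.1017 0.087 ]
180 ['290:120 596,108,160', '294:79 598,96,165', '298:81 601,89,168', '302:82 610,91,164', '306:60 619,94,161', '310:84 626,92,160', '314:213 788,369,-3']
183 ['290:147 597,109,154', '294:83 597,95,160', '298:82 602,91,161', '302:84 610,91,158', '306:62 619,94,155', '310:85 627,94,153', '314:212 779,353,-2']
186 ['290:94 674,270,56', '294:82 598,97,154', '298:81 602,91,155', '302:84 610,92,152', '306:64 619,94,149', '310:84 626,92,148', '314:214 770,337,0']
189 ['290:95 669,260,54', '294:85 599,100,146', '298:84 602,92,149', '302:82 609,89,148', '306:61 619,95,143', '310:85 627,94,141', '314:214 n,n,n']
192 ['290:98 669,261,47', '294:82 598,98,142', '298:84 602,91,144', '302:84 610,92,141', '306:64 618,92,139', '310:86 627,94,136', '314:219 692,197,70']
195 ['290:136 668,260,40', '294:85 599,101,134', '298:83 602,91,138', '302:84 609,90,136', '306:64 618,93,133', '310:85 627,95,129', '314:220 687,188,69']
198 ['290:214 639,200,70', '294:83 600,103,127', '298:85 601,91,132', '302:85 610,92,129', '306:63 618,92,127', '310:86 626,94,124', '314:219 682,179,68'
[... 556 characters left out ...]
7,96', '306:73 623,103,96', '310:73 628,98,97', '314:74 635,95,97']
213 ['290:216 613,151,68', '294:218 620,146,69', '298:164 626,141,69', '302:72 615,104,92', '306:72 621,101,91', '310:73 628,98,91', '314:74 635,96,90']
216 ['290:216 608,139,69', '294:219 615,137,68', '298:218 620,131,70', '302:75 615,105,85', '306:73 622,103,84', '310:74 628,98,84', '314:71 635,96,83']
219 ['290:219 603,131,69', '294:220 610,127,68', '298:219 616,122,69', '302:211 622,119,69', '306:208 629,115,69', '310:210 635,111,69', '314:210 641,107,69']
-10 -18 [297.4 221.6]
-10 -10 [301.  220.1]
-10 10 [310.1 216.4]
-10 18 [313.6 215. ]
10 -18 [290.8 217. ]
10 -10 [294.5 215.5]
10 10 [303.4 211.9]
10 18 [306.9 210.5]
```

View pics/s4.png

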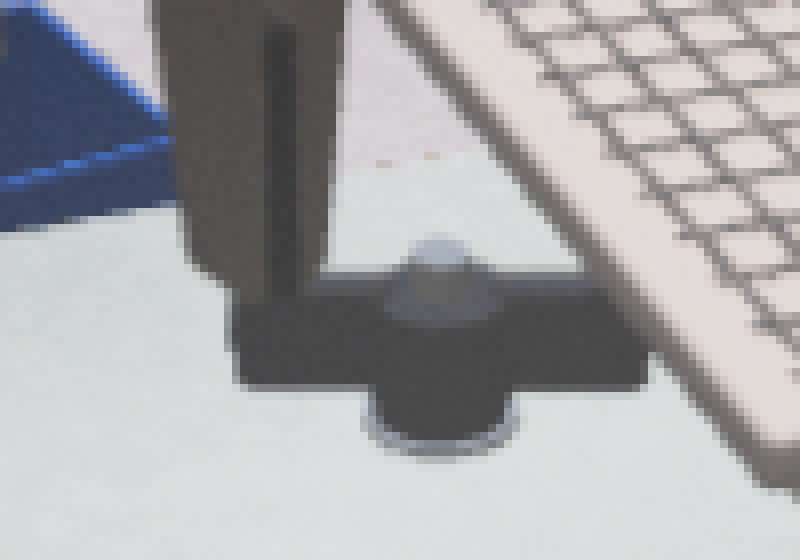

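The finger ends just above the wing. By depth its tip is at z ≈ 108 mm, about 21 mm above the reported TCP, so it passed over the nut, which hasn't moved. I'll back off and go about 20 mm lower.

play_rows([
  [[-1,0,0,-6,0,0,0],[-1,4,1.6,0,0,0,6],[-1,4,1.6,0,0,0,6],[-1,4,1.6,0,0,0,6],[-1,4,1.6,0,0,0,6],[-1,4,1.6,0,0,0,6],[-1,4,1.6,0,0,0,6],[-1,5,-0.5,0,0,0,0],[-1,5,-0.5,0,0,0,0],[-1,0,0,0,0,0,0]],
])

```text
time: 6.45
position: [0.6301, 0.1338, 0.0931]
eef_rot: [[0.466, 0.885, 0.0], [0.885, -0.466, 0.0], [0.0, 0.0, -1.0]]
force: [-0.4, 0.2, -0.5]
width: 0.0006
grip_force: 0.0
```

play_rows([
  [[-1,0,0,6,0,0,0],[-1,0,0,5,0,0,0],[-1,0,0,5,0,0,0],[-1,0,0,4,0,0,0],[-1,0,0,3,0,0,0],[-1,0,0,2,0,0,0],[-1,0,0,0,0,0,0]],
])

```text
time: 7.15
position: [0.6298, 0.133, 0.0676]
eef_rot: [[0.468, 0.884, -0.0], [0.884, -0.468, -0.0], [-0.0, -0.0, -1.0]]
force: [0.2, -0.2, 0.3]
width: 0.0004
grip_force: 0.0
```

```bash
python3 - <<'E'
from h import *
o=state()
c=cap("side");P=pts(c)
print("tcp proj",proj(c,o["position"]))
g=c["pixels"].max(2)
for vv in range(186,222,3):
    print(vv,[f"{uu}:{g[vv,uu]} "+",".join(str(int(round(t*1000))) if t==t else 'n' for t in P[vv,uu]) for uu in range(290,312,4)])
E
```

```text
t 7.15 p [629.8 133.   67.6] yaw_y -27.9 z [-0. -0. -1.] q [ 1. 25. 86. -0. 69. 29.] F [ 0.2 -0.2  0.3] w 0.0004
TCP from axis in tool frame [ 25.2 -39.1   0. ]
tcp proj [302.  215.1]
186 ['290:106 675,272,55', '294:86 615,132,133', '298:80 620,126,134', '302:72 626,123,135', '306:85 634,121,133', '310:157 762,342,0']
189 ['290:94 667,257,56', '294:86 615,131,128', '298:81 620,127,128', '302:62 627,123,128', '306:85 632,119,129', '310:191 755,330,-1']
192 ['290:97 669,261,46', '294:87 614,130,122', '298:87 620,128,122', '302:70 n,n,n', '306:88 633,121,121', '310:196 687,205,68']
195 ['290:138 668,261,39', '294:94 613,130,117', '298:86 620,128,116', '302:67 626,123,117', '306:87 633,122,115', '310:204 680,193,68']
198 ['290:215 639,201,69', '294:106 614,132,109', '298:87 620,129,109', '302:65 626,124,109', '306:89 632,119,110', '310:208 674,182,68']
201 ['290:212 634,190,69', '294:140 613,130,104', '298:88 619,127,104', '302:73 627,125,103', '306:89 634,123,102', '310:218 668,171,68']
204 ['290:213 628,179,69', '294:169 635,175,69', '298:91 619,127,97', '302:99 619,110,106', '306:98 625,107,105', '310:128 631,103,106']
207 ['290:213 623,170,69', '294:216 630,166,69', '298:152 616,121,96', '302:73 616,105,103', '306:74 622,102,103', '310:75 630,101,101']
210 ['290:214 619,161,68', '294:215 625,156,69', '298:149 610,110,97', '302:71 617,108,96', '306:74 623,103,96', '310:73 629,99,96']
213 ['290:216 613,150,69', '294:217 619,144,70', '298:164 626,141,69', '302:72 617,107,90', '306:73 622,102,90', '310:75 628,99,90']
216 ['290:216 608,139,69', '294:217 613,133,71', '298:217 620,131,69', '302:74 617,108,83', '306:77 623,104,83', '310:74 628,99,84']
219 ['290:219 603,130,69', '294:219 609,126,70', '298:218 616,123,69', '302:211 623,121,68', '306:207 629,116,69', '310:208 634,110,70']
```

play_rows([
  [[-1,0,0,4,0,0,0],[-1,0,0,3,0,0,0],[-1,0,0,3,0,0,0],[-1,0,0,1,0,0,0],[-1,0,0,0,0,0,0],[-1,-3,0.5,0,0,0,0],[-1,-3,0.5,0,0,0,0],[-1,-3,0.5,0,0,0,0],[-1,-2,0.5,0,0,0,0],[-1,0,0,0,0,0,0]],
])

```text
time: 8.2
position: [0.6264, 0.1232, 0.0571]
eef_rot: [[0.468, 0.884, 0.0], [0.884, -0.468, 0.002], [0.002, -0.001, -1.0]]
force: [0.1, 3.9, 0.2]
width: 0.0005
grip_force: 1.8
```

play_rows([
  [[-1,-4,-1.4,0,0,0,-6],[-1,-4,-1.4,0,0,0,-6],[-1,-4,-1.4,0,0,0,-6],[-1,-4,-1.4,0,0,0,-6]],
])

```text
time: 8.6
position: [0.6156, 0.1104, 0.057]
eef_rot: [[0.064, 0.998, -0.001], [0.998, -0.064, 0.002], [0.002, -0.001, -1.0]]
force: [-1.7, 6.4, 2.8]
width: 0.0005
grip_force: 2.6
```

```bash
python3 - <<'E'
from h import *
o=state()
c=cap("side");P=pts(c)
cv2.imwrite("pics/s5.png",cv2.resize(c["pixels"][170:240,270:370,::-1],None,fx=7,fy=7,interpolation=cv2.INTER_NEAREST))
E
```

```text
t 8.6 p [615.6 110.4  57. ] yaw_y -3.6 z [-0.001  0.002 -1.   ] q [-1. 24. 89.  0. 67.  3.] F [-1.7  6.4  2.8] w 0.0005
TCP from axis in tool frame [ 15.6 -38.    0.1]
```

View pics/s5.png

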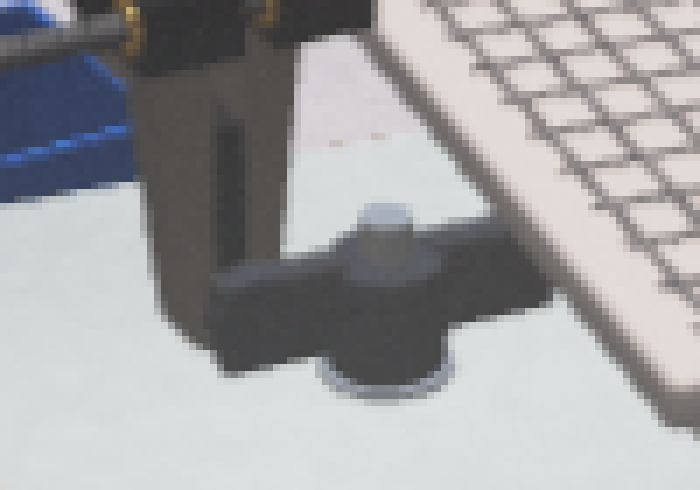

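The wing has turned to follow the finger: its ear is now at (225,320), tilted in the picture. I continue the arc.

play_rows([
  [[-1,-4,-1.4,0,0,0,-6],[-1,-4,-1.4,0,0,0,-6],[-1,-4,-1.4,0,0,0,-6],[-1,-4,-1.4,0,0,0,-6],[-1,-4,-1.4,0,0,0,-6],[-1,-4,-1.4,0,0,0,-6],[-1,-4,-1.4,0,0,0,-6],[-1,-4,-1.4,0,0,0,-6],[-1,-4,-1.4,0,0,0,-6],[-1,-4,-1.4,0,0,0,-6]],
])

```text
time: 9.65
position: [0.6166, 0.0685, 0.0563]
eef_rot: [[-0.832, 0.555, -0.005], [0.555, 0.832, -0.001], [0.004, -0.004, -1.0]]
force: [-6.4, 0.2, 2.7]
width: 0.0004
grip_force: 2.7
```

```bash
python3 -c "
from h import *
state()"
```

```text
t 9.65 p [616.6  68.5  56.3] yaw_y 56.3 z [-0.005 -0.001 -1.   ] q [ -5.  23.  90.  -0.  67. -61.] F [-6.4  0.2  2.7] w 0.0004
TCP from axis in tool frame [ 16.6 -39.9   0.2]
```

play_rows([
  [[-1,-4,-1.0,0,0,0,-6],[-1,-4,-1.0,0,0,0,-6],[-1,-4,-1.0,0,0,0,-6],[-1,-4,-1.0,0,0,0,-6],[-1,-4,-1.0,0,0,0,-6],[-1,-4,-1.2,0,0,0,-6],[-1,-4,-1.2,0,0,0,-6],[-1,-4,-1.2,0,0,0,-6],[-1,0,0,0,0,0,0]],
])

```text
time: 10.55
position: [0.6461, 0.0516, 0.0558]
eef_rot: [[-0.97, -0.244, -0.004], [-0.244, 0.97, -0.003], [0.005, -0.002, -1.0]]
force: [-3.5, -3.7, -1.0]
width: 0.0004
grip_force: 1.8
```

```bash
python3 -c "
from h import *
state()"
```

```text
t 10.55 p [646.1  51.6  55.8] yaw_y 104.1 z [-0.004 -0.003 -1.   ] q [  -6.   27.   85.   -0.   68. -110.] F [-3.5 -3.7 -1. ] w 0.0004
TCP from axis in tool frame [ 16.2 -38.1   0.2]
```

play_rows([
  [[-1,5,0,0,0,0,0],[-1,5,0,0,0,0,0],[-1,0,0,-12,0,0,0],[-1,0,0,-20,0,0,0],[-1,0,0,-20,0,0,0],[-1,0,0,-20,0,0,0],[-1,0,0,-8,0,0,0],[-1,-15,25,0,0,0,0],[-1,-15,25,0,0,0,0],[-1,-15,26,0,0,0,0],[-1,0,0,0,0,0,0]],
])

```text
time: 11.65
position: [0.663, 0.1393, 0.1369]
eef_rot: [[-0.969, -0.247, 0.001], [-0.247, 0.969, 0.001], [-0.001, 0.001, -1.0]]
force: [-0.6, -0.9, 0.2]
width: 0.0002
grip_force: 0.0
```

play_rows([
  [[-1,0,0,0,0,0,8],[-1,0,0,0,0,0,8],[-1,0,0,0,0,0,8],[-1,0,0,0,0,0,8],[-1,0,0,0,0,0,8],[-1,0,0,0,0,0,8],[-1,0,0,0,0,0,8],[-1,0,0,0,0,0,8],[-1,0,0,0,0,0,8],[-1,0,0,0,0,0,8],[-1,0,0,0,0,0,8],[-1,0,0,0,0,0,8]],
])

```text
time: 12.85
position: [0.6626, 0.1349, 0.1369]
eef_rot: [[-0.134, 0.991, -0.0], [0.991, 0.134, -0.001], [-0.0, -0.0, -1.0]]
force: [-0.2, 0.3, -0.5]
width: 0.0008
grip_force: 0.0
```

play_rows([
  [[-1,0,0,0,0,0,8],[-1,0,0,0,0,0,8],[-1,0,0,0,0,0,8],[-1,0,0,0,0,0,8],[-1,0,0,0,0,0,8],[-1,0,0,0,0,0,8],[-1,0,0,0,0,0,8],[-1,0,0,0,0,0,8],[-1,0,0,0,0,0,8],[-1,0,0,0,0,0,8],[-1,0,0,0,0,0,4],[-1,0,0,0,0,0,0]],
])

```text
time: 14.05
position: [0.6627, 0.135, 0.1369]
eef_rot: [[0.97, 0.243, -0.0], [0.243, -0.97, -0.0], [-0.0, 0.0, -1.0]]
force: [0.5, 0.2, 0.1]
width: 0.0006
grip_force: 0.0
```

```bash
python3 - <<'E'
from h import *
state(target=[.6617,.1341,.056])
c=cap("side");P=pts(c)
cv2.imwrite("pics/s6.png",cv2.resize(c["pixels"][150:250,250:390,::-1],None,fx=5,fy=5,interpolation=cv2.INTER_CUBIC))
v,u=np.mgrid[0:480,0:640];m=(c["pixels"].max(2)<100)&(P[...,2]>.076)&(P[...,2]<.106)&(np.hypot(P[...,0]-AX[0],P[...,1]-AX[1])<.06)
q=P[m][:,:2]-AX;q=q[np.hypot(*q.T)>.022]
for a in q[::8]: print((a*1000).round(0),np.degrees(np.arctan2(a[1],a[0])).round(0),end=" ")
E
```

```text
t 14.05 p [662.7 135.  136.9] yaw_y -76.0 z [-0. -0. -1.] q [ 1. 26. 77. -0. 77. 77.] F [0.5 0.2 0.1] w 0.0006
to go (tool mm) [-1.1  0.7 80.9]
TCP from axis in tool frame [ 20.2 -38.8  -0. ]
[-13.  37.] 110.0 [-11.  29.] 110.0 [-9. 26.] 108.0 [-10.  24.] 113.0 [-10.  23.] 114.0 [-11.  22.] 116.0 [-9. 21.] 114.0 [-12.  35.] 110.0 [-11.  30.] 111.0 [-10.  24.] 112.0 [-10.  28.] 109.0 [ -1. -25.] -92.0 [  1. -31.] -87.0 [  2. -36.] -87.0 [  2. -40.] -87.0 [  0. -26.] -90.0 [  4. -46.] -85.0 [  2. -30.] -86.0 [  6. -49.] -83.0 [  1. -35.] -89.0 [  9. -48.] -79.0 [  3. -35.] -85.0 [ 11. -48.] -77.0 [  2. -40.] -87.0 [ 12. -50.] -76.0 [  4. -40.] -84.0 [ -0. -24.] -90.0 [  4. -44.] -85.0 [  0. -30.] -90.0 [  5. -48.] -84.0 [  2. -41.] -87.0 [  3. -36.] -86.0 [ 11. -49.] -78.0 [  5. -43.] -83.0
```

View pics/s6.png

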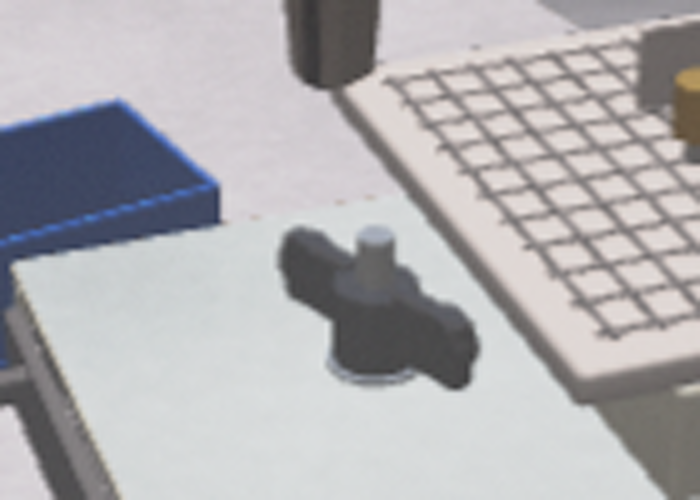

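The nut is now at the far diagonal. Wing B's end is at (300,265), and the stem has risen to (375,235). I descend behind B.

play_rows([
  [[-1,0,0,10,0,0,0],[-1,0,0,15,0,0,0],[-1,0,0,15,0,0,0],[-1,0,0,12,0,0,0],[-1,0,0,10,0,0,0],[-1,0,0,8,0,0,0],[-1,0,0,6,0,0,0],[-1,0,0,4,0,0,0],[-1,0,0,0,0,0,0]],
])

```text
time: 15.0
position: [0.6627, 0.1359, 0.0565]
eef_rot: [[0.97, 0.244, -0.0], [0.244, -0.97, -0.0], [-0.0, -0.0, -1.0]]
force: [0.0, 0.2, -0.0]
width: 0.0003
grip_force: 0.0
```

play_rows([
  [[-1,-2.5,0.4,0,0,0,0],[-1,-2.5,0.4,0,0,0,0],[-1,-4,-1.4,0,0,0,-6],[-1,-4,-1.4,0,0,0,-6],[-1,-4,-1.4,0,0,0,-6],[-1,-4,-1.4,0,0,0,-6]],
])

```text
time: 15.6
position: [0.6425, 0.1337, 0.0577]
eef_rot: [[0.784, 0.62, 0.004], [0.62, -0.784, 0.002], [0.004, 0.001, -1.0]]
force: [3.6, 2.2, -2.3]
width: 0.0003
grip_force: 2.4
```

```bash
python3 -c "
from h import *
state()"
```

```text
t 15.6 p [642.5 133.7  57.7] yaw_y -51.7 z [ 0.004  0.002 -1.   ] q [ 1. 28. 84.  0. 68. 53.] F [ 3.6  2.2 -2.3] w 0.0003
TCP from axis in tool frame [ 17.7 -38.6   0. ]
```

play_rows([
  [[-1,-4,-1.3,0,0,0,-6],[-1,-4,-1.3,0,0,0,-6],[-1,-4,-1.3,0,0,0,-6],[-1,-4,-1.3,0,0,0,-6],[-1,-4,-1.3,0,0,0,-6],[-1,-4,-1.3,0,0,0,-6],[-1,-4,-1.3,0,0,0,-6],[-1,-4,-1.3,0,0,0,-6],[-1,-4,-1.3,0,0,0,-6],[-1,-4,-1.3,0,0,0,-6],[-1,-4,-1.3,0,0,0,-6],[-1,-4,-1.3,0,0,0,-6],[-1,-4,-1.3,0,0,0,-6]],
])

```text
time: 16.9
position: [0.6107, 0.0921, 0.0567]
eef_rot: [[-0.444, 0.896, -0.005], [0.896, 0.444, 0.002], [0.004, -0.004, -1.0]]
force: [-5.7, 3.8, 1.6]
width: 0.0008
grip_force: 2.9
```

```bash
python3 -c "
from h import *
state()"
```

```text
t 16.9 p [610.7  92.1  56.7] yaw_y 26.4 z [-0.005  0.002 -1.   ] q [ -3.  23.  90.   0.  67. -29.] F [-5.7  3.8  1.6] w 0.0008
TCP from axis in tool frame [ 18.2 -37.6   0.2]
```

play_rows([
  [[-1,-2,-0.7,0,0,0,-3],[-1,-2,-0.7,0,0,0,-3],[-1,-2,-0.7,0,0,0,-3],[-1,-2,-0.7,0,0,0,-3],[-1,0,0,0,0,0,0]],
])

```text
time: 17.4
position: [0.6123, 0.0829, 0.0564]
eef_rot: [[-0.618, 0.786, -0.005], [0.786, 0.618, 0.001], [0.004, -0.004, -1.0]]
force: [-5.4, 1.4, 1.1]
width: 0.0006
grip_force: 2.1
```

```bash
python3 -c "
from h import *
state()"
```

```text
t 17.4 p [612.3  82.9  56.4] yaw_y 38.2 z [-0.005  0.001 -1.   ] q [ -3.  23.  90.   0.  67. -42.] F [-5.4  1.4  1.1] w 0.0006
TCP from axis in tool frame [ 17.3 -37.5   0.2]
```

play_rows([
  [[-1,-2,-0.6,0,0,0,-3],[-1,-2,-0.6,0,0,0,-3],[-1,-2,-0.6,0,0,0,-3],[-1,0,0,0,0,0,0]],
])

```text
time: 17.8
position: [0.6148, 0.0769, 0.0562]
eef_rot: [[-0.733, 0.68, -0.006], [0.68, 0.733, 0.0], [0.004, -0.004, -1.0]]
force: [-4.7, 0.8, -0.9]
width: 0.0004
grip_force: 2.1
```

play_rows([
  [[-1,-1.4,-0.4,0,0,0,-2],[-1,-1.4,-0.4,0,0,0,-2],[-1,0,0,0,0,0,0]],
])

```text
time: 18.1
position: [0.6162, 0.0744, 0.0562]
eef_rot: [[-0.779, 0.627, -0.006], [0.627, 0.779, 0.0], [0.005, -0.004, -1.0]]
force: [-5.5, 0.1, 0.1]
width: 0.0007
grip_force: 2.2
```

play_rows([
  [[-1,-1.4,-0.4,0,0,0,-2],[-1,-1.4,-0.4,0,0,0,-2],[-1,0,0,0,0,0,0]],
])

```text
time: 18.4
position: [0.6179, 0.0719, 0.0561]
eef_rot: [[-0.82, 0.572, -0.006], [0.572, 0.821, -0.0], [0.005, -0.004, -1.0]]
force: [-6.2, 0.6, 1.0]
width: 0.0004
grip_force: 2.2
```

```bash
python3 -c "
from h import *
state()"
```

```text
t 18.4 p [617.9  71.9  56.1] yaw_y 55.1 z [-0.006 -0.    -1.   ] q [ -4.  24.  90.  -0.  67. -60.] F [-6.2  0.6  1. ] w 0.0004
TCP from axis in tool frame [ 16.6 -36.7   0.2]
```

Tool bearing suggests the stop is near. I continue in small steps until the force rises.

play_rows([
  [[-1,-1.4,-0.5,0,0,0,-2],[-1,-1.4,-0.5,0,0,0,-2],[-1,0,0,0,0,0,0]],
])

```text
time: 18.7
position: [0.6195, 0.0695, 0.0561]
eef_rot: [[-0.858, 0.513, -0.006], [0.513, 0.858, -0.0], [0.005, -0.003, -1.0]]
force: [-7.1, -0.6, 0.3]
width: 0.0004
grip_force: 2.7
```

play_rows([
  [[-1,-1.4,-0.5,0,0,0,-2],[-1,-1.4,-0.5,0,0,0,-2],[-1,0,0,0,0,0,0]],
])

```text
time: 19.0
position: [0.6187, 0.0689, 0.0559]
eef_rot: [[-0.892, 0.452, -0.013], [0.452, 0.892, 0.002], [0.012, -0.004, -1.0]]
force: [-14.8, 2.9, 7.7]
width: 0.0003
grip_force: 7.8
```

play_rows([
  [[-1,-1.4,-0.5,0,0,0,-2],[-1,-1.4,-0.5,0,0,0,-2],[-1,0,0,0,0,0,0]],
])

```text
time: 19.3
position: [0.6179, 0.0684, 0.0558]
eef_rot: [[-0.921, 0.388, -0.019], [0.388, 0.922, 0.005], [0.02, -0.003, -1.0]]
force: [-24.3, 7.7, 14.4]
width: 0.0005
grip_force: 13.1
```

The force is up to 25 N with no further motion, so the nut is at its stop. I back off, lift and look.

play_rows([
  [[-1,5,0,0,0,0,0],[-1,6,0,0,0,0,0],[-1,6,0,0,0,0,0],[-1,0,0,-12,0,0,0],[-1,0,0,-20,0,0,0],[-1,0,0,-20,0,0,0],[-1,0,0,-20,0,0,-6],[-1,10,0,-8,0,0,-6],[-1,30,0,0,0,0,0],[-1,30,0,0,0,0,0],[-1,0,0,0,0,0,0],[-1,0,0,0,0,0,0]],
])

```text
time: 20.5
position: [0.5432, 0.0859, 0.1382]
eef_rot: [[-0.982, 0.189, 0.003], [0.189, 0.982, -0.0], [-0.003, 0.0, -1.0]]
force: [0.3, -1.1, 0.3]
width: 0.0005
grip_force: 0.0
```

```bash
python3 - <<'E'
from h import *
c=cap("side")
P=pts(c)
m=(P[...,2]>.044)&(P[...,2]<.06)&(P[...,0]>.45)&(P[...,0]<.54)&(P[...,1]>.03)&(P[...,1]<.2)
R=np.array([[.983,-.184],[.184,.983]])
q=(P[m][:,:2]-AX)@R.T*1000
print("local x hist",np.histogram(q[:,0],np.arange(-180,-100,6)),"y",q[:,1].min(),q[:,1].max())
tip=np.array([.6525,.0925])+R.T@np.array([-.138,0])
state(target=[tip[0],tip[1],.015])
m=(c["pixels"].max(2)<100)&(P[...,2]>.076)&(P[...,2]<.106)&(np.hypot(P[...,0]-AX[0],P[...,1]-AX[1])<.06)
q=P[m][:,:2]-AX;q=q[np.hypot(*q.T)>.022];print(np.median(np.degrees(np.arctan2(*q[q[:,1]<0].T[::-1]))))
cv2.imwrite("pics/s7.png",cv2.resize(c["pixels"][130:310,200:470,::-1],None,fx=2.5,fy=2.5))
E
```

```text
local x hist (array([  0,   0, 158, 137,  55,  52,  55,  50,  53,  34, 127,  63,   0]), array([-180, -174, -168, -162, -156, -150, -144, -138, -132, -126, -120,
       -114, -108, -102])) y -84.6386331655429 64.80601956028593
t 20.55 p [543.8  85.8 138.2] yaw_y 79.1 z [ 0.003 -0.    -1.   ] q [ -4.   8.  99.  -0.  73. -83.] F [ 0.5 -0.1  0.2] w 0.0005
to go (tool mm) [ 32.9  26.4 123.1]
TCP from axis in tool frame [105.5 -27.2  -0.3]
-121.16053573815229
```

View pics/s7.png

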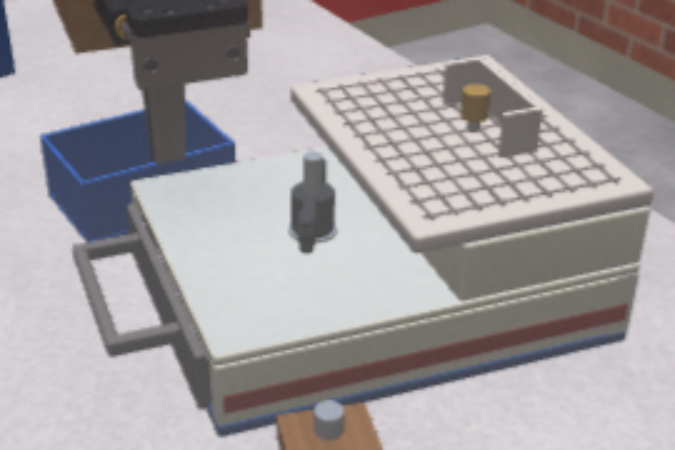

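The stem now stands tall at (315,170) and the nut is at its stop. The handle loop spans (75–180, 245–350). I go over the gap, then down into it.

play_rows([
  [[-1,16,13,0,0,0,0],[-1,17,13,0,0,0,0],[-1,0,0,0,0,0,0],[-1,0,0,15,0,0,0],[-1,0,0,20,0,0,0],[-1,0,0,20,0,0,0],[-1,0,0,15,0,0,0],[-1,0,0,10,0,0,0],[-1,0,0,10,0,0,0],[-1,0,0,10,0,0,0],[-1,0,0,10,0,0,0],[-1,0,0,8,0,0,0],[-1,0,0,5,0,0,0],[-1,0,0,0,0,0,0]],
])

```text
time: 21.95
position: [0.5143, 0.1179, 0.0132]
eef_rot: [[-0.982, 0.189, -0.001], [0.189, 0.982, -0.0], [0.001, -0.0, -1.0]]
force: [-0.9, -0.4, -0.6]
width: 0.0003
grip_force: 0.0
```

play_rows([
  [[-1,3,0,0,0,0,0],[-1,4,0,0,0,0,0],[-1,5,0,0,0,0,0],[-1,5,0,0,0,0,0],[-1,5,0,0,0,0,0],[-1,5,0,0,0,0,0],[-1,5,0,0,0,0,0]],
])

```text
time: 22.65
position: [0.4835, 0.124, 0.0143]
eef_rot: [[-0.982, 0.189, 0.001], [0.189, 0.982, -0.0], [-0.001, 0.0, -1.0]]
force: [2.2, -1.6, 2.7]
width: 0.0
grip_force: 1.2
```

```bash
python3 -c "
from h import *
state()"
```

```text
t 22.65 p [483.5 124.   14.3] yaw_y 79.1 z [ 0.001 -0.    -1.   ] q [  0.  10. 112.  -0.  58. -79.] F [ 2.2 -1.6  2.7] w 0.0
TCP from axis in tool frame [171.9  -1.1  -0.2]
```

play_rows([
  [[-1,5,0,0,0,0,0],[-1,5,0,0,0,0,0],[-1,5,0,0,0,0,0],[-1,5,0,0,0,0,0],[-1,5,0,0,0,0,0],[-1,5,0,0,0,0,0],[-1,5,0,0,0,0,0],[-1,5,0,0,0,0,0],[-1,5,0,0,0,0,0],[-1,5,0,0,0,0,0],[-1,3,0,0,0,0,0],[-1,2,0,0,0,0,0],[-1,2,0,0,0,0,0],[-1,0,0,0,0,0,0]],
])

```text
time: 24.05
position: [0.4268, 0.1349, 0.0136]
eef_rot: [[-0.982, 0.189, -0.001], [0.189, 0.982, 0.0], [0.001, 0.0, -1.0]]
force: [0.2, -0.4, 0.6]
width: 0.0004
grip_force: 0.3
```

play_rows([
  [[-1,2,0,0,0,0,0],[-1,2,0,0,0,0,0],[-1,2,0,0,0,0,0],[-1,0,0,0,0,0,0]],
])

```text
time: 24.45
position: [0.4209, 0.136, 0.0137]
eef_rot: [[-0.982, 0.189, -0.001], [0.189, 0.982, 0.0], [0.001, -0.0, -1.0]]
force: [0.4, -0.4, -0.1]
width: 0.0004
grip_force: 0.2
```

play_rows([
  [[-1,2,0,0,0,0,0],[-1,2,0,0,0,0,0],[-1,0,0,0,0,0,0]],
])

```text
time: 24.75
position: [0.4206, 0.1362, 0.0145]
eef_rot: [[-0.982, 0.189, 0.007], [0.189, 0.982, -0.001], [-0.007, 0.001, -1.0]]
force: [11.3, -2.5, -9.2]
width: 0.0005
grip_force: 5.1
```

The tray is at its stop. I back off into the middle of the gap and lift clear.

play_rows([
  [[-1,-4,0,0,0,0,0],[-1,-5,0,0,0,0,0],[-1,-5,0,0,0,0,0],[-1,0,0,0,0,0,0],[-1,0,0,-10,0,0,0],[-1,0,0,-15,0,0,0],[-1,0,0,-20,0,0,0],[-1,0,0,-20,0,0,0],[-1,0,0,-20,0,0,0],[-1,0,0,-20,0,0,0],[-1,0,0,-20,0,0,0],[-1,0,0,-5,0,0,0],[-1,0,0,0,0,0,0],[-1,0,0,0,0,0,0]],
])

```text
time: 26.15
position: [0.4307, 0.134, 0.143]
eef_rot: [[-0.982, 0.189, -0.001], [0.189, 0.982, -0.0], [0.001, -0.0, -1.0]]
force: [0.3, -0.1, -0.8]
width: 0.0005
grip_force: 0.0
```

```bash
python3 - <<'E'
from h import *
state();c=cap("side");P=pts(c)
m=(P[...,2]>.044)&(P[...,2]<.06)&(P[...,0]>.36)&(P[...,0]<.54)&(P[...,1]>.03)&(P[...,1]<.22)
R=np.array([[.983,-.184],[.184,.983]]);q=(P[m][:,:2]-AX)@R.T*1000
print(np.histogram(q[:,0],np.arange(-264,-130,6)))
m=(c["pixels"].max(2)<100)&(P[...,2]>.076)&(P[...,2]<.106)&(np.hypot(P[...,0]-AX[0],P[...,1]-AX[1])<.06)
q=P[m][:,:2]-AX;q=q[np.hypot(*q.T)>.022];print(np.median(np.degrees(np.arctan2(*q[q[:,1]<0].T[::-1]))))
E
```

```text
t 26.15 p [430.7 134.  143. ] yaw_y 79.1 z [-0.001 -0.    -1.   ] q [  2.  -7. 114.   0.  74. -77.] F [ 0.3 -0.1 -0.8] w 0.0005
TCP from axis in tool frame [225.7  -1.2   0.3]
(array([  0, 131, 171,  57,  57,  56,  61,  56,  55, 171, 185,  18,  14,
        17,  14,  14,  11,  13,  13,  13,  13,  13]), array([-264, -258, -252, -246, -240, -234, -228, -222, -216, -210, -204,
       -198, -192, -186, -180, -174, -168, -162, -156, -150, -144, -138,
       -132]))
-122.07304429921552
```

The bar has moved 90 mm, from about −162 to −252 mm, the nut is still at its stop, and the robot is clear. I hand the job in.

```bash
python3 -c "
from rig import r
print(r.job_done())"
```

```text
the job is handed in; nothing more can be done
None
```

The wing nut is undone to its stop, the tray is pulled out the full 90 mm, the arm is clear of everything, and I handed the job in at about 26 s (no verdict was returned).

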